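Hold a round flask down in the sprung leak-test cradle

ROBOT

A 6-joint arm with a two-finger parallel gripper is mounted at the origin on a cart in front of the work surface, level with it; the furniture and walls round the work are solid. World frame = base frame: x ahead of the robot, y to its left, z up, the work surface at z = 0. Lengths are in m, angles in rad, forces in N, time in s.
With the tool pointing down it reaches from about 0.2 to 0.875 m from the base axis. Payload 3.4 kg.
Tool frame: the origin (TCP) lies at the very end of the fingers, on their centre line; the grasp point (between the pads) lies 19 mm behind it; y points along the fingers, z is the direction in which the jaws open and shut, and the axes are right-handed (so a half turn about y gives the same grasp; the last joint's range is limited). The gripper opens to 94 mm and grips with 3 to 60 N. Pads are 16 mm wide; open, the fingers measure 119 mm over their backs; the gripper's body (75 mm by 177 mm) begins 78 mm behind the grasp point.
Start: joints at [0.996, 0.276, 1.505, -0, 1.361, -0.121], TCP at [0.252, 0.517, 0.205] pointing down, gripper open.
Joint ranges: [-2.89, 2.89], [-0.75, 2.08], [0.22, 2.7], [-1.18, 4.32], [0.11, 2.71], [-2.7, 2.7]. Speed limits (rad/s): [2.57, 2.57, 3.14, 3.14, 3.14, 3.14].

INTERFACE

Orientations are given as a 3x3 rotation matrix whose columns are the frame's x, y, z axes.
In Python, from bench import ctrl gives the robot as it stands.
- The arm moves only by the tool jog_arm, never from a script. Its argument "steps" is text: rows parted by semicolons, each of 7 numbers parted by spaces: the shift along the tool's x, y, z as a fraction of full scale, then the turn, a rotation vector about the tool's x, y, z as a fraction of full scale, then the closure, from 0 (fully open) to 1 (shut). In form: tx ty tz ax ay az hand; .... A call has 1 to 10 rows; each row shifts and turns the commanded pose from where the row before left it, along the tool's axes as they then stand; what a row does not reach is not made up. Full scale, the value 1, is 100 mm for a shift and 180 degrees for a turn. A row lasts 1/10 s, in which the tool goes at most 50 mm and 8.59 degrees, less where a joint would pass 70% of its speed; a pose out of reach is approached as far as the arm can. A call with a number of a shift or a turn outside -1 to 1 is refused whole. A call with a gripper value outside its range is refused whole. The fingers move at their own pace and stop on an object; "newtons" is the grip in N (left out, the last holds). Time passes only in rows, so rows that do not move let the fingers close. It gives the time, the measured TCP pose, the force and the opening at its end, in the units of the state.
- ctrl.state(): the state, without advancing time (a new reading comes with each control period).
- ctrl.read_camera(name): name is "scene" or "top"; returns a dict with "frame" (480x640x3 uint8, red, green, blue), "fx", "fy", "cx", "cy" (pixels), "R" (3x3) and "t" (3): a world point X has camera coordinates R X + t. Camera axes: x right, y down, z forward; pixel columns grow to the right and rows downward; lengths in m; the calibration is good to about 2 mm. A picture is of the moment at which its call begins. There is no depth.
- ctrl.sign_off(): hands the job in, once; it reports no verdict.
The state is a dict: "time_s": time; "joints": joint angles; "joint_velocities": joint speeds; "joint_torque": joint torques, N m; "ee_pos": TCP position; "ee_rot": TCP orientation; "wrist_force": force on the tool from outside, world axes, zero at the start; "ft_torque": the same for the moment, N m; "width": opening from 0.0 (shut) to 1.0 (fully open).
Only numpy, scipy, OpenCV 4.12 (cv2) and the standard library are available. Lean on these libraries where they do the work, as an engineer would, in place of code of your own. Each camera call takes 0.05 s, during which the arm holds its last target.

TASK

Pick up the round metal flask with the green knob, set it upright in the sprung ring of the leak-test cradle, and press it down until the ring is fully down at its stop. Finish while still holding the flask pressed down: do not let go or ease off. Leave the yellow-knob flask and the other things on the table where they are, and do not tip the green one over.

Things in the scene. Friction and masses are not known exactly. Their poses are not given: they have to be found in the camera images.
- flask_green: loose round flask, about 0.18 to 0.35 kg, standing upright: bright metal ball 62 mm across (centre 33 mm above the foot) on a flat foot 36 mm across, short neck 20 mm across, and on top a green cylindrical knob 32 mm across, from 69 to 105 mm above the foot. Origin at the centre of the foot's underside, z up through the knob. Best gripped by the knob from above (the ball's top is 64 mm above the foot, so fingertips stay above that)
- flask_yellow: the same flask with a yellow knob, to be left where it stands. Origin at the centre of its foot's underside, z up
- cradle: the fixed leak-test cradle: grey round base 120 mm across and 10 mm high with a brass air fitting sticking out 38 mm to its -x side, and three guide posts (tops 58 mm above the table, on a circle 92 mm across) that guide the sprung ring. Origin at the centre of the base's underside, z up
- ring_seat (a point): centre of the steel ring's upper face, moving with the ring; z up. Ring 72 mm outside, hole 48 mm, 8 mm thick, with three lugs; its upper face is 52 mm above the table when up. The ball of a seated flask rests on the hole's upper edge, its foot through the hole, so that the flask's origin then lies 13 mm below this point
- ring (a joint): how far the ring is pressed down, in m: 0 up, 0.020 at its stop. Springs push it up with about 4.5 N at the top and 13.5 N at the stop; a flask's weight alone does not sink it, and it comes back up when let go
- o_ring_tin: bystander: white round tin, 57 mm across, 26 mm high; origin at the centre of its underside
- test_gauge: bystander: black pressure gauge with a brass stub lying on its back, 92x62x28 mm; origin at the centre of its underside
- filter_d: bystander: dark grey filter cartridge, 90 mm across, 58 mm high; origin at the centre of its underside
Things that resemble listed ones, but are neither listed nor needed, are in the scene too. What is shaped like the cradle but orange or red is not meant. Leave any orange look-alike of the flask_green alone.

How it is judged:
By the outcome, as a careful person would: the job done as asked, in the order asked, and still so for the second after the job is handed in, while the arm keeps its last pose, push and grip.
It also fails if it takes over 42 s, if anything falls off the work surface, if the arm or the gripper's body presses on something with over 40 N, if the wrist force passes 120 N, or if a joint passes its speed limit or range.

## Working session

There is one attempt and no reset: what is moved stays moved. The work goes in short steps, Python scripts to look and compute and a tool call to move; the robot and the scene stay as the last step left them, time stands still between calls to the robot, and variables do not carry over. Pictures are saved under pics/ and viewed, and the job is handed in when it is done.

Besides the shell and the picture viewer there is one more tool, called as a command line: name --argument value ..., lists and objects as JSON in quotes. jog_arm: Moves the arm, as the interface text tells. Shift numbers are shares of 100 mm and turn numbers shares of 180 degrees, none past 1 either way. Its arguments: {"type":"object","properties":{"steps":{"type":"string"},"newtons":{"type":"number"}},"required":["steps"]}

```bash
mkdir -p pics; ls; python3 - <<'E'
from bench import ctrl
import cv2,pickle
s=ctrl.state();print(s)
d={}
for n in("scene","top"):
    c=ctrl.read_camera(n);d[n]=c
    cv2.imwrite(f"pics/{n}0.png",c["frame"][:,:,::-1]);print(n,c["fx"],c["cx"],c["cy"],c["R"],c["t"])
pickle.dump(d,open("c0.pkl","wb"))
E
```

```text
pics
{'time_s': 0.0, 'joints': array([ 9.95957371e-01,  2.76570281e-01,  1.50606945e+00, -7.14949728e-06,
        1.36066909e+00, -1.21007406e-01]), 'joint_velocities': array([ 1.42799737e-03,  2.87122297e-04,  7.71410925e-04,  3.69762882e-04,
        3.05504978e-04, -1.69487278e-05]), 'joint_torque': array([-1.63753379e-03, -4.04586411e+01, -2.37229228e+01,  7.02008698e-02,
        3.49775248e-02, -1.31533670e-04]), 'ee_pos': array([0.25180703, 0.51633994, 0.20464419]), 'ee_rot': array([[ 8.98774468e-01, -9.27213507e-04,  4.38410305e-01],
       [-4.38411240e-01, -1.44415008e-03,  8.98773330e-01],
       [-2.00224495e-04, -9.99998527e-01, -1.70446604e-03]]), 'wrist_force': array([ 0.58286106,  0.22484874, -0.1231481 ]), 'ft_torque': array([-0.02387029,  0.02116517,  0.02258717]), 'width': 0.9993242948027449}
scene 523.3793191509955 330.9874598042809 236.67300843328948 [[ 0.64576757 -0.76338139 -0.01526776]
 [-0.49616099 -0.40435104 -0.76832578]
 [ 0.58035207  0.50373514 -0.63987685]] [-0.42286063  0.28999747  0.93824299]
top 506.0722327300544 319.0779055413153 232.0645443426437 [[ 0.01867492 -0.99981033 -0.00552666]
 [-0.99891352 -0.01842155 -0.04280681]
 [ 0.04269688  0.00632007 -0.99906808]] [-0.09067933  0.55680568  1.22422309]
```

View pics/scene0.png

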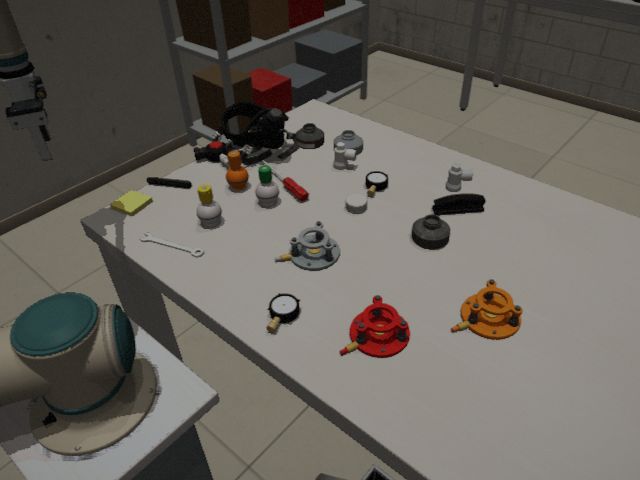

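View pics/top0.png

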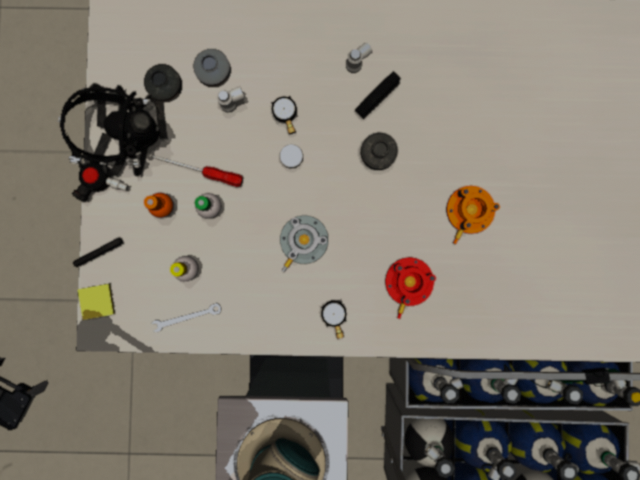

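The green-knob flask is at scene (265,185) and top (205,203). The grey cradle is at scene (313,245) and top (304,239). Next I'll measure both and make enlarged crops.

```bash
cat > h.py <<'E'
import numpy as np,cv2,pickle
def ray(c,u,v):
    d=np.array([(u-c["cx"])/c["fx"],(v-c["cy"])/c["fy"],1.]);R=np.array(c["R"]);return -R.T@np.array(c["t"]),R.T@d
def onplane(c,u,v,z):
    o,d=ray(c,u,v);return o+d*(z-o[2])/d[2]
def proj(c,X):
    p=np.array(c["R"])@np.array(X)+np.array(c["t"]);return c["cx"]+c["fx"]*p[0]/p[2],c["cy"]+c["fy"]*p[1]/p[2]
def tri(c1,p1,c2,p2):
    a,b=ray(c1,*p1);c,d=ray(c2,*p2);s=np.linalg.lstsq(np.stack([b,-d],1),c-a,rcond=None)[0]
    x,y=a+b*s[0],c+d*s[1];return (x+y)/2,np.linalg.norm(x-y)
def blob(c,lo,hi,win):
    h=cv2.cvtColor(c["frame"],cv2.COLOR_RGB2HSV);m=cv2.inRange(h,np.array(lo),np.array(hi))
    k=np.zeros_like(m);x0,y0,x1,y1=win;k[y0:y1,x0:x1]=m[y0:y1,x0:x1]
    cs,_=cv2.findContours(k,0,2);q=max(cs,key=cv2.contourArea);M=cv2.moments(q)
    return (M["m10"]/M["m00"],M["m01"]/M["m00"]),cv2.boundingRect(q),M["m00"],q
E
python3 - <<'E'
from h import *
d=pickle.load(open("c0.pkl","rb"));s,t=d["scene"],d["top"]
G=((50,80,30),(85,255,255))
a=blob(s,*G,(240,150,300,210));b=blob(t,*G,(180,180,235,225))
print(a[:3],b[:3]);X,e=tri(s,a[0],t,b[0]);print("knob",X,e)
# flask: top face centre at z=.105, ball z=.033
for nm,c,w in(("s",s,(280,215,345,275)),("t",t,(270,205,335,275))):
    f=c["frame"]; x0,y0,x1,y1=w
    cv2.imwrite(f"pics/cr_{nm}.png",cv2.resize(f[y0:y1,x0:x1,::-1],None,fx=8,fy=8,interpolation=cv2.INTER_CUBIC))
A=cv2.resize(s["frame"][150:230,225:305,::-1],(400,400),interpolation=2);B=cv2.resize(t["frame"][165:245,165:245,::-1],(400,400),interpolation=2)
cv2.imwrite("pics/flask.png",np.hstack([A,B]))
# brass under ring? base outline at z=.01, approx
for u,v in((304,239),): print(onplane(t,u,v,.01),onplane(t,u,v,.052))
E
```

```text
((264.82738095238096, 173.65277777777777), (259, 165, 13, 18), 168.0) ((201.95049504950495, 202.77227722772278), (195, 196, 16, 14), 151.5)
knob [0.61805434 0.18925889 0.08809344] 0.001374263684982605
[ 0.54081874 -0.0437866   0.01      ] [ 0.53962319 -0.04529332  0.052     ]
```

View pics/flask.png

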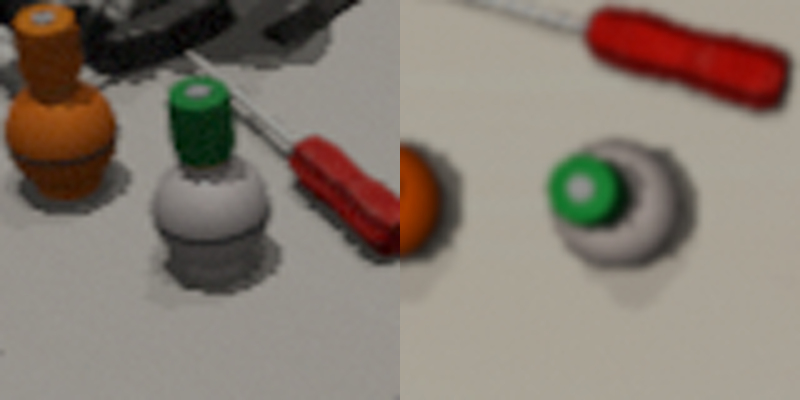

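View pics/cr_t.png

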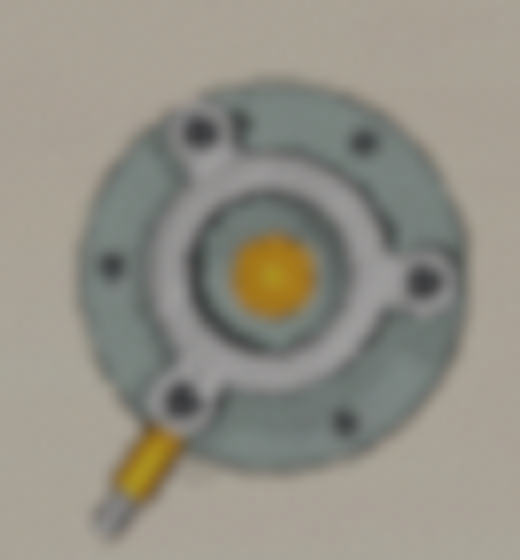

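View pics/cr_s.png

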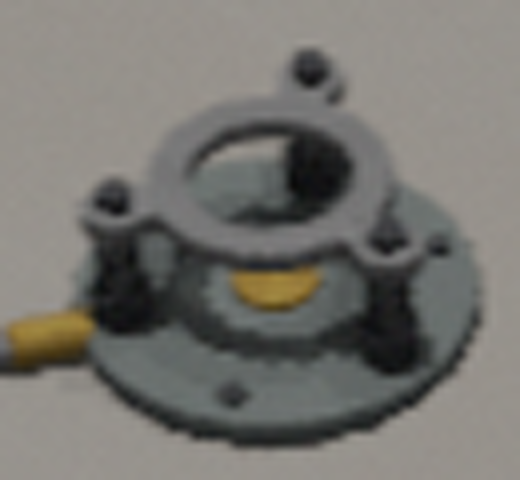

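Crop confirms the target: green knob on a bright metal ball, with the orange look-alike to its left. The grey cradle's post tops are at top-crop (201,131), (425,282), (182,400) and scene-crop (313,68), (113,193), (390,240).

```bash
python3 - <<'E'
from h import *
d=pickle.load(open("c0.pkl","rb"));s,t=d["scene"],d["top"]
f=lambda p,o:((p[0]+.5)/8-.5+o[0],(p[1]+.5)/8-.5+o[1])
T=[f(p,(270,205)) for p in((201,131),(425,282),(182,400))]
S=[f(p,(280,215)) for p in((313,68),(390,240),(113,193))]
P=[]
for a,b in zip(S,T):
    X,e=tri(s,a,t,b);pt=onplane(t,*b,.058);ps=onplane(s,*a,.058);print(X,e,pt,ps);P.append((pt,ps))
for i,n in((0,"top"),(1,"scene")):
    q=np.array([p[i][:2] for p in P]);A=np.c_[2*q,np.ones(3)];z=np.linalg.solve(A,(q**2).sum(1));print(n,"circ",z[:2],np.sqrt(z[2]+z[0]**2+z[1]**2))
print("ring hole top",onplane(t,*f((270,272),(270,205)),.052),"base ell",onplane(t,*f((273,276),(270,205)),.01))
print("ring hole scene",onplane(s,*f((270,178),(280,215)),.052))
# flask from each: knob top face spot, ball
print("knob top: top",onplane(t,165+(180+.5)/5-.5,165+(186+.5)/5-.5,.105),"scene",onplane(s,225+200.5/5-.5,150+92/5-.5,.105))
print("ball top",onplane(t,165+(220)/5-.5,165+(203)/5-.5,.033),"scene ball",onplane(s,225+212/5-.5,150+208/5-.5,.033))
E
```

```text
[ 0.58238756 -0.02328693  0.05516067] 0.0019039371034893777 [ 0.58155954 -0.02274449  0.058     ] [ 0.58038732 -0.02642234  0.058     ]
[ 0.53904206 -0.09006891  0.05370931] 0.0016844850475559 [ 0.53835651 -0.08944154  0.058     ] [ 0.53587142 -0.09398271  0.058     ]
[ 0.50262329 -0.01895985  0.05690031] 0.0005956329090954061 [ 0.50241885 -0.01880989  0.058     ] [ 0.50190752 -0.02013825  0.058     ]
top circ [ 0.54084881 -0.04371501] 0.04579439526400797
scene circ [ 0.53919019 -0.0477234 ] 0.046378205786931935
ring hole top [ 0.54062641 -0.04364917  0.052     ] base ell [ 0.5406518  -0.04302576  0.01      ]
ring hole scene [ 0.54012563 -0.04516723  0.052     ]
knob top: top [0.61809223 0.18882395 0.105     ] scene [0.61949028 0.18824447 0.105     ]
ball top [0.61755917 0.18701794 0.033     ] scene ball [0.619624   0.18968668 0.033     ]
```

jog_arm --steps "0.2 0 -0.05 0 0 0 0;0.3 0 -0.08 0 0 0 0;0.3 0 -0.09 0 0 0 0;0.3 0 -0.09 0 0 0 0;0.3 0 -0.09 0 0 0 0;0.3 0 -0.09 0 0 0 0;0.3 0 -0.09 0 0 0 0;0.3 0 -0.09 0 0 0 0;0.3 0 -0.09 0 0 0 0;0.3 0 -0.09 0 0 0 0" --newtons 45

```text
time_s: 1.1
ee_pos: [0.476, 0.3122, 0.2051]
ee_rot: [[0.899, -0.001, 0.438], [-0.438, -0.0, 0.899], [-0.001, -1.0, -0.001]]
wrist_force: [0.1, -0.5, -0.6]
width: 0.999
```

jog_arm --steps "0.3 0 -0.09 0 0 0 0;0.3 0 -0.09 0 0 0 0;0.3 0 -0.09 0 0 0 0;0.3 0 -0.09 0 0 0 0;0.3 0 -0.09 0 0 0 0;0.2 0 -0.08 0 0 0 0;0.1 0 -0.04 0 0 0 0;0 0 0 0 0 0 0;0 0 0 0 0 0 0"

```text
time_s: 2.0
ee_pos: [0.6114, 0.1838, 0.2054]
ee_rot: [[0.899, -0.001, 0.438], [-0.438, 0.001, 0.899], [-0.001, -1.0, 0.0]]
wrist_force: [-0.3, 0.1, -0.4]
width: 0.998
```

```bash
cat > go.py <<'E'
import sys;from h import *;from bench import ctrl
s=ctrl.state();R=np.array(s["ee_rot"]);p=np.array(s["ee_pos"])
print("t",s["time_s"],"p",p,"w",s["width"],"F",s["wrist_force"],"M",s["ft_torque"]);print("fing",R[:,1],"jaw",R[:,2])
if len(sys.argv)>3: print("tool shift /100mm",R.T@(np.array(list(map(float,sys.argv[1:4])))-p)*10, "tilt fix rotvec/pi",R.T@np.cross(R[:,1],[0,0,-1])/np.pi)
E
python3 go.py 0.6185 0.1885 0.15
```

```text
t 2.0 p [0.61140841 0.18382564 0.20537   ] w 0.9978309799044334 F [-0.26600869  0.05921026 -0.44154875] M [ 0.01119508 -0.00893238  0.01396589]
fing [-1.13429301e-03  7.82388204e-04 -9.99999051e-01] jaw [4.38208480e-01 8.98873342e-01 2.06211281e-04]
tool shift /100mm [0.04401535 0.55365559 0.07297837] tilt fix rotvec/pi [-6.56390895e-05 -2.63183797e-24 -4.33676495e-04]
```

Correct the lateral offset, go down to z≈0.13, and look.

jog_arm --steps "0.044 0.15 0.073 0 0 0 0;0 0.2 0 0 0 0 0;0 0.25 0 0 0 0 0;0 0.15 0 0 0 0 0;0 0 0 0 0 0 0;0 0 0 0 0 0 0"

```text
time_s: 2.6
ee_pos: [0.6191, 0.1887, 0.1301]
ee_rot: [[0.899, -0.001, 0.437], [-0.437, 0.0, 0.899], [-0.001, -1.0, -0.0]]
wrist_force: [-0.4, 0.2, 1.4]
width: 1.0
```

```bash
python3 go.py 0.6185 0.1885 0.070; python3 - <<'E'
from h import *;from bench import ctrl
s=ctrl.read_camera("scene");t=ctrl.read_camera("top")
A=cv2.resize(s["frame"][110:240,200:330,::-1],(400,400),interpolation=2);B=cv2.resize(t["frame"][140:270,140:270,::-1],(400,400),interpolation=2)
cv2.imwrite("pics/pre.png",np.hstack([A,B]))
E
```

```text
t 2.6 p [0.61905083 0.18873692 0.13008795] w 0.9997831964666288 F [-0.37831569  0.18638813  1.44788841] M [0.02713144 0.05336001 0.00555859]
fing [-6.83608513e-04  1.80547047e-04 -9.99999750e-01] jaw [ 4.37354896e-01  8.99288984e-01 -1.36615593e-04]
tool shift /100mm [-0.00350054  0.60088272 -0.00445761] tilt fix rotvec/pi [ 4.34860940e-05  9.02897879e-25 -2.20819443e-04]
```

View pics/pre.png

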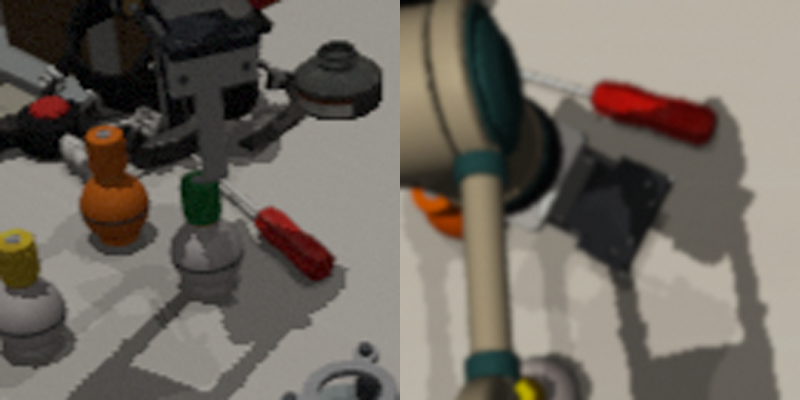

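The gripper (scene crop, about (210,150)) hangs above the green knob (202,198), with the jaw line roughly along the view. The neighbours are clear. Descending.

jog_arm --steps "-0.004 0.15 -0.004 0 0 0 0;0 0.2 0 0 0 0 0;0 0.15 0 0 0 0 0;0 0.09 0 0 0 0 0;0 0 0 0 0 0 0;0 0 0 0 0 0 0"

```text
time_s: 3.3
ee_pos: [0.6196, 0.1878, 0.0724]
ee_rot: [[0.899, 0.002, 0.438], [-0.438, 0.0, 0.899], [0.001, -1.0, 0.001]]
wrist_force: [0.0, 0.4, 0.1]
width: 1.0
```

jog_arm --steps "0 0 0 0 0 0 0.2;0 0 0 0 0 0 0.4;0 0 0 0 0 0 0.5;0 0 0 0 0 0 0.6;0 0 0 0 0 0 0.7;0 0 0 0 0 0 1;0 0 0 0 0 0 1;0 0 0 0 0 0 1;0 0 0 0 0 0 1;0 0 0 0 0 0 1" --newtons 45

```text
time_s: 4.3
ee_pos: [0.6188, 0.1876, 0.0714]
ee_rot: [[0.899, -0.0, 0.438], [-0.438, -0.0, 0.899], [-0.0, -1.0, -0.0]]
wrist_force: [0.2, 0.5, 0.1]
width: 0.335
```

```bash
python3 go.py 0.6185 0.1885 0.150
```

```text
t 4.3 p [0.61882846 0.18756132 0.07139432] w 0.33456239919874586 F [0.20853626 0.54544601 0.09375282] M [-0.04791536  0.02390349 -0.00236731]
fing [-1.47206107e-04 -2.29696191e-05 -9.99999989e-01] jaw [ 4.38384307e-01  8.98787623e-01 -8.51776576e-05]
tool shift /100mm [-0.00716328 -0.78605647  0.00692991] tilt fix rotvec/pi [ 2.71128905e-05 -5.89004218e-26 -3.89094068e-05]
```

Opening is 31.5 mm, matching the 32 mm knob, so it's gripped. Lifting.

jog_arm --steps "0 -0.05 0 0 0 0 1;0 -0.15 0 0 0 0 1;0 -0.2 0 0 0 0 1;0 -0.25 0 0 0 0 1;0 -0.25 0 0 0 0 1;0 -0.1 0 0 0 0 1;0 0 0 0 0 0 1;0 0 0 0 0 0 1"

```text
time_s: 5.1
ee_pos: [0.6181, 0.1875, 0.1704]
ee_rot: [[0.899, -0.002, 0.438], [-0.438, -0.0, 0.899], [-0.002, -1.0, -0.001]]
wrist_force: [-0.5, 1.0, -3.5]
width: 0.335
```

```bash
python3 go.py 0.5405 -0.0440 0.170;  python3 - <<'E'
from h import *;from bench import ctrl
s=ctrl.read_camera("scene")
cv2.imwrite("pics/lift.png",cv2.resize(s["frame"][60:240,180:360,::-1],(540,540),interpolation=2))
E
```

```text
t 5.1 p [0.61810428 0.18748482 0.1703784 ] w 0.3350310218103185 F [-0.46538397  1.04296214 -3.538473  ] M [-0.01285943  0.01673237 -0.03921697]
fing [-1.86187162e-03 -2.75076208e-04 -9.99998229e-01] jaw [ 0.43835074  0.89880337 -0.00106339]
tool shift /100mm [ 0.31721516  0.00586561 -2.42076825] tilt fix rotvec/pi [ 3.38488856e-04  9.00484132e-24 -4.94295984e-04]
```

View pics/lift.png

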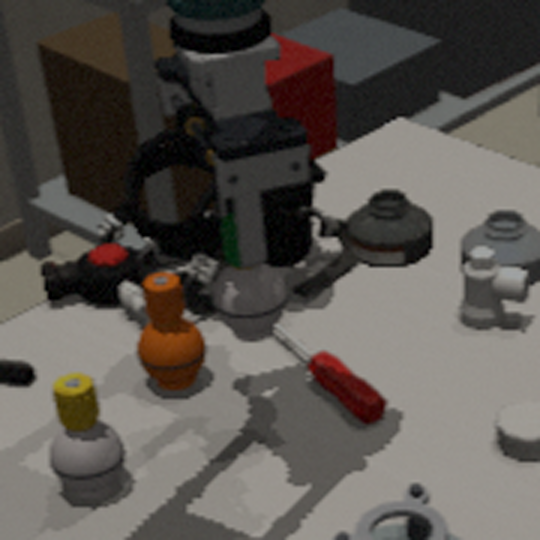

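The flask hangs upright under the gripper (crop (250,300)). Carrying it over the grey cradle.

jog_arm --steps "0.015 0 -0.12 0 0 0 1;0.03 0 -0.22 0 0 0 1;0.035 0 -0.28 0 0 0 1;0.04 0 -0.3 0 0 0 1;0.04 0 -0.3 0 0 0 1;0.04 0 -0.3 0 0 0 1;0.04 0 -0.3 0 0 0 1;0.035 0 -0.28 0 0 0 1;0.025 0 -0.2 0 0 0 1;0.017 0 -0.12 0 0 0 1"

```text
time_s: 6.15
ee_pos: [0.5395, -0.0457, 0.1706]
ee_rot: [[0.898, -0.002, 0.44], [-0.44, -0.0, 0.898], [-0.002, -1.0, -0.001]]
wrist_force: [-0.3, 0.2, -1.3]
width: 0.334
```

jog_arm --steps "0 0 0 0 0 0 1;0 0 0 0 0 0 1;0 0 0 0 0 0 1"

```text
time_s: 6.45
ee_pos: [0.5415, -0.0429, 0.1713]
ee_rot: [[0.899, 0.0, 0.438], [-0.438, 0.001, 0.899], [-0.0, -1.0, 0.001]]
wrist_force: [0.5, 0.4, -3.0]
width: 0.333
```

```bash
python3 go.py 0.5405 -0.0440 0.125;  python3 - <<'E'
from h import *;from bench import ctrl
s=ctrl.read_camera("scene");t=ctrl.read_camera("top");pickle.dump({"scene":s,"top":t},open("c1.pkl","wb"))
A=cv2.resize(s["frame"][150:280,250:380,::-1],(400,400),interpolation=2);B=cv2.resize(t["frame"][175:305,240:370,::-1],(400,400),interpolation=2)
cv2.imwrite("pics/over.png",np.hstack([A,B]))
E
```

```text
t 6.45 p [ 0.54150961 -0.04294282  0.17129175] w 0.3334838081888867 F [ 0.52998898  0.39057409 -2.9790852 ] M [ 0.00443749 -0.0228567  -0.03238407]
fing [ 1.16661708e-05  7.37285413e-04 -9.99999728e-01] jaw [4.37711322e-01 8.99115316e-01 6.68011204e-04]
tool shift /100mm [-0.00430561  0.46290941 -0.01423372] tilt fix rotvec/pi [-2.12634570e-04 -9.43336542e-26 -9.93855583e-05]
```

View pics/over.png

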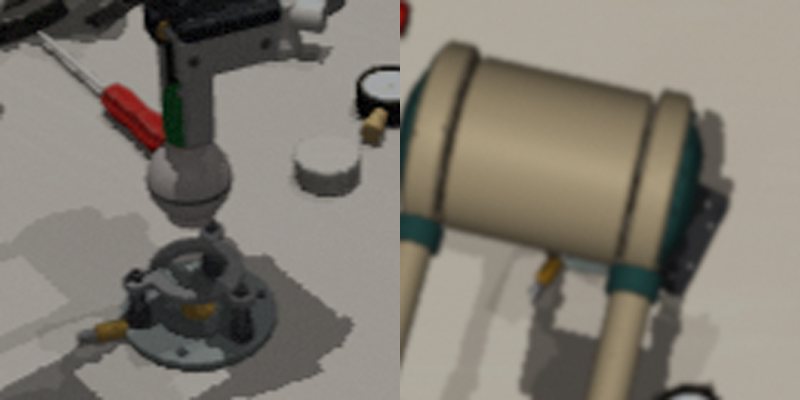

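The ball (scene crop (190,176)) hangs over the ring (crop (197,265)). I'll check the flask-versus-ring offset in the same camera.

```bash
python3 - <<'E'
from h import *
d=pickle.load(open("c1.pkl","rb"));s=d["scene"]
for X in([.5415,-.0429,.1332],[.5405,-.044,.052]):print("pred",proj(s,X))
f=s["frame"][185:265,280:345,::-1];cv2.imwrite("pics/ov2.png",cv2.resize(f,None,fx=7,fy=7,interpolation=2))
E
```

```text
pred (np.float64(311.5892522641124), np.float64(207.58716727530924))
pred (np.float64(313.04037877804103), np.float64(236.5247008422663))
```

View pics/ov2.png

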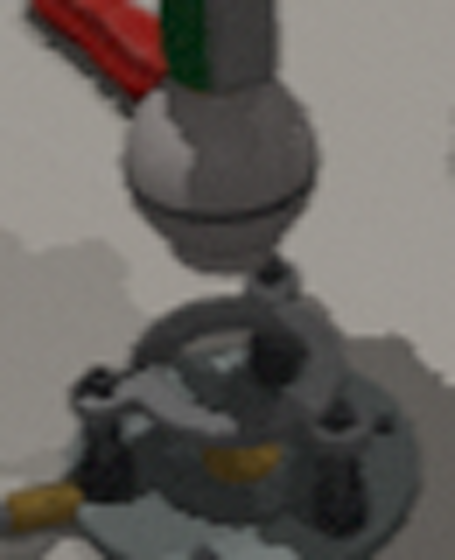

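The ball centre measures (311.6,207.9) against a predicted (311.6,207.6), so the flask sits true in the hand. Descending to just above contact (expected TCP z≈0.110).

jog_arm --steps "-0.006 0.1 -0.013 0 0 0 1;0 0.2 0 0 0 0 1;0 0.15 0 0 0 0 1;0 0.05 0 0 0 0 1;0 0 0 0 0 0 1;0 0 0 0 0 0 1"

```text
time_s: 7.15
ee_pos: [0.5406, -0.0446, 0.1218]
ee_rot: [[0.899, 0.001, 0.438], [-0.438, -0.0, 0.899], [0.001, -1.0, 0.0]]
wrist_force: [-0.3, -0.9, -3.3]
width: 0.335
```

```bash
python3 go.py 0.5405 -0.0442 0.1104
```

```text
t 7.15 p [ 0.54063942 -0.04464008  0.12178635] w 0.3348679639410547 F [-0.31455013 -0.87379975 -3.26136795] M [-0.01792629  0.02067183 -0.00832446]
fing [ 7.93871737e-04 -8.63612406e-05 -9.99999681e-01] jaw [4.38129503e-01 8.98911823e-01 2.70187575e-04]
tool shift /100mm [-0.00326693  0.11386194  0.00331437] tilt fix rotvec/pi [-8.60033763e-05  1.10547858e-24  2.39196541e-04]
```

jog_arm --steps "0 0.04 0 0 0 0 1;0 0.04 0 0 0 0 1;0 0.03 0 0 0 0 1;0 0 0 0 0 0 1;0 0 0 0 0 0 1" --newtons 55

```text
time_s: 7.65
ee_pos: [0.5407, -0.0448, 0.1106]
ee_rot: [[0.899, 0.001, 0.438], [-0.438, -0.0, 0.899], [0.001, -1.0, 0.0]]
wrist_force: [0.5, -0.7, -0.8]
width: 0.335
```

jog_arm --steps "0 0.03 0 0 0 0 1;0 0.03 0 0 0 0 1;0 0 0 0 0 0 1;0 0 0 0 0 0 1"

```text
time_s: 8.05
ee_pos: [0.5411, -0.0449, 0.1051]
ee_rot: [[0.899, 0.002, 0.438], [-0.438, -0.0, 0.899], [0.002, -1.0, 0.001]]
wrist_force: [1.2, -0.7, 4.2]
width: 0.329
```

```bash
python3 go.py 0.5405 -0.0442 0.0904;python3 - <<'E'
from h import *;from bench import ctrl
s=ctrl.read_camera("scene");pickle.dump({"scene":s},open("c2.pkl","wb"))
f=s["frame"][185:265,280:345,::-1];cv2.imwrite("pics/seat.png",cv2.resize(f,None,fx=7,fy=7,interpolation=2))
E
```

```text
t 8.05 p [ 0.54113932 -0.04492921  0.10508436] w 0.32923880789709836 F [ 1.21810306 -0.70452689  4.1572594 ] M [-0.11462362 -0.29617017 -0.0018741 ]
fing [ 2.17037677e-03 -4.22039162e-04 -9.99997556e-01] jaw [4.38374282e-01 8.98792335e-01 5.72113195e-04]
tool shift /100mm [-0.00925644  0.14682626  0.00366748] tilt fix rotvec/pi [-1.82109286e-04 -2.02579290e-24  6.79823694e-04]
```

View pics/seat.png

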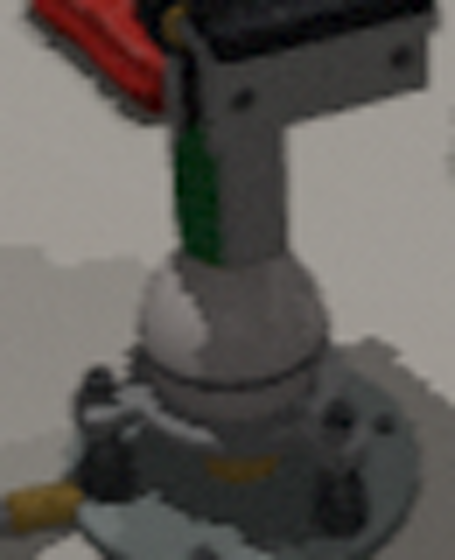

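Seated: the net upward force is about 7.4 N at 5.3 mm depth, where the spring should give 6.9 N. There is a small side load of +1.3 N in x, so I'll shift about 0.8 mm that way while pressing on.

jog_arm --steps "0.008 0.03 0 0 0 0 1;0 0.03 0 0 0 0 1;0 0 0 0 0 0 1;0 0 0 0 0 0 1" --newtons 55

```text
time_s: 8.5
ee_pos: [0.5415, -0.045, 0.0988]
ee_rot: [[0.899, 0.001, 0.438], [-0.438, 0.0, 0.899], [0.001, -1.0, 0.001]]
wrist_force: [1.4, -0.7, 6.0]
width: 0.332
```

```bash
python3 go.py 0.5405 -0.0442 0.0904
```

```text
t 8.5 p [ 0.5414554  -0.04503604  0.09878925] w 0.3315010125046542 F [ 1.36150305 -0.68379981  6.01870115] M [ 0.01969136 -0.26426596 -0.02868481]
fing [ 1.20466155e-03  4.18045298e-05 -9.99999274e-01] jaw [4.38405284e-01 8.98777218e-01 5.65703360e-04]
tool shift /100mm [-0.01234147  0.08388126  0.00327819] tilt fix rotvec/pi [-1.80068972e-04 -5.65427860e-25  3.38807462e-04]
```

jog_arm --steps "0.008 0.03 0 0 0 0 1;0 0.03 0 0 0 0 1;0 0 0 0 0 0 1;0 0 0 0 0 0 1"

```text
time_s: 8.9
ee_pos: [0.5418, -0.0452, 0.0931]
ee_rot: [[0.899, 0.0, 0.438], [-0.438, 0.0, 0.899], [0.0, -1.0, 0.001]]
wrist_force: [0.4, -0.1, 8.8]
width: 0.334
```

```bash
python3 go.py 0.5405 -0.0442 0.0904
```

```text
t 8.9 p [ 0.54175164 -0.04518349  0.09308323] w 0.3342604913381728 F [ 0.42553757 -0.05951879  8.82732025] M [ 0.12057883 -0.012052   -0.01641522]
fing [ 4.84040878e-04  4.13791040e-04 -9.99999797e-01] jaw [4.38495277e-01 8.98733303e-01 5.84137546e-04]
tool shift /100mm [-0.01556833  0.02683035  0.00333492] tilt fix rotvec/pi [-1.85936756e-04  1.34204782e-25  8.07164610e-05]
```

Side load is gone. Depth is about 17.3 mm, with a 12.1 N spring force as expected. On to the stop in small steps.

jog_arm --steps "0 0.02 0 0 0 0 1;0 0.015 0 0 0 0 1;0 0 0 0 0 0 1;0 0 0 0 0 0 1" --newtons 60

```text
time_s: 9.3
ee_pos: [0.5418, -0.0452, 0.0899]
ee_rot: [[0.899, 0.001, 0.438], [-0.438, 0.0, 0.899], [0.0, -1.0, 0.001]]
wrist_force: [0.0, 0.9, 10.8]
width: 0.334
```

jog_arm --steps "0 0.01 0 0 0 0 1;0 0 0 0 0 0 1;0 0 0 0 0 0 1"

```text
time_s: 9.6
ee_pos: [0.5418, -0.0452, 0.0891]
ee_rot: [[0.899, 0.001, 0.438], [-0.438, 0.0, 0.899], [0.001, -1.0, 0.001]]
wrist_force: [-0.5, 0.4, 12.0]
width: 0.332
```

```bash
python3 go.py 0.5405 -0.0442 0.0904
```

```text
t 9.6 p [ 0.54181889 -0.04520082  0.08912888] w 0.33239809218584004 F [-0.48107951  0.37589993 12.02830193] M [ 0.1184402   0.18419296 -0.0395386 ]
fing [ 9.22680545e-04  2.96267092e-04 -9.99999530e-01] jaw [4.38460721e-01 8.98750102e-01 6.70829571e-04]
tool shift /100mm [-0.01623286 -0.01272045  0.00322058] tilt fix rotvec/pi [-2.13531684e-04 -6.18788085e-24  2.22612486e-04]
```

jog_arm --steps "0 0.01 0 0 0 0 1;0 0.005 0 0 0 0 1;0 0 0 0 0 0 1;0 0 0 0 0 0 1"

```text
time_s: 10.0
ee_pos: [0.542, -0.0453, 0.089]
ee_rot: [[0.899, 0.002, 0.438], [-0.438, 0.0, 0.899], [0.002, -1.0, 0.001]]
wrist_force: [-1.7, 0.7, 18.8]
width: 0.33
```

jog_arm --steps "0 0.01 0 0 0 0 1;0 0.005 0 0 0 0 1;0 0 0 0 0 0 1;0 0 0 0 0 0 1"

```text
time_s: 10.4
ee_pos: [0.5422, -0.0453, 0.0888]
ee_rot: [[0.899, 0.003, 0.438], [-0.438, -0.0, 0.899], [0.003, -1.0, 0.001]]
wrist_force: [-3.4, 1.3, 26.4]
width: 0.332
```

```bash
python3 go.py 0.5405 -0.0442 0.0904;python3 - <<'E'
from h import *;from bench import ctrl
s=ctrl.read_camera("scene")
f=s["frame"][185:265,280:345,::-1];cv2.imwrite("pics/down.png",cv2.resize(f,None,fx=7,fy=7,interpolation=2))
E
```

```text
t 10.4 p [ 0.54220793 -0.04532134  0.08881629] w 0.3315013906278883 F [-3.38944493  1.31125149 26.40710252] M [ 0.2591307   1.03903995 -0.02194617]
fing [ 2.78098002e-03 -3.14549955e-04 -9.99996084e-01] jaw [0.438313   0.89882191 0.00093622]
tool shift /100mm [-0.02022438 -0.0158881   0.00260761] tilt fix rotvec/pi [-2.98007757e-04 -7.77880251e-24  8.39535041e-04]
```

View pics/down.png

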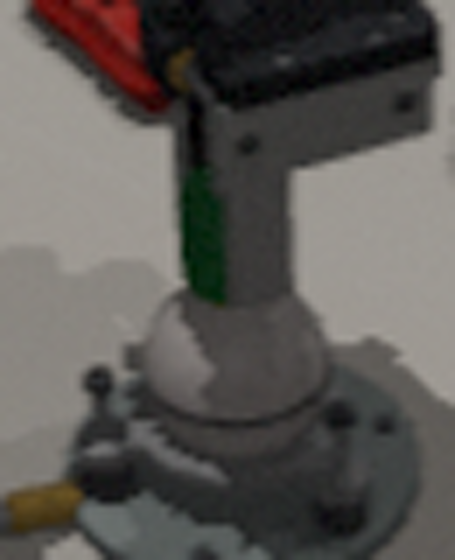

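The ring is down: the posts now stand proud of the lugs, at crop (98,380) and (342,415). Force rose 12→19→26 N with no further travel in z, so it is on the stop. I'll ease the slight side load and check that it holds steady for a second.

jog_arm --steps "-0.006 0 0 0 0 0 1;0 0 0 0 0 0 1;0 0 0 0 0 0 1;0 0 0 0 0 0 1;0 0 0 0 0 0 1;0 0 0 0 0 0 1;0 0 0 0 0 0 1;0 0 0 0 0 0 1;0 0 0 0 0 0 1;0 0 0 0 0 0 1"

```text
time_s: 11.45
ee_pos: [0.5421, -0.0453, 0.0888]
ee_rot: [[0.899, 0.004, 0.438], [-0.438, -0.001, 0.899], [0.003, -1.0, 0.001]]
wrist_force: [-3.4, 1.3, 25.5]
width: 0.332
```

```bash
python3 go.py; python3 - <<'E'
from h import *;from bench import ctrl
s=ctrl.read_camera("scene")
cv2.imwrite("pics/final.png",s["frame"][:,:,::-1])
E
```

```text
t 11.45 p [ 0.54206948 -0.04525673  0.08880471] w 0.3324829711974784 F [-3.41305836  1.27236851 25.48338068] M [ 0.19761211  0.89951021 -0.00596885]
fing [ 3.5585316e-03 -6.2956255e-04 -9.9999347e-01] jaw [0.43831787 0.89881948 0.00099391]
```

View pics/final.png

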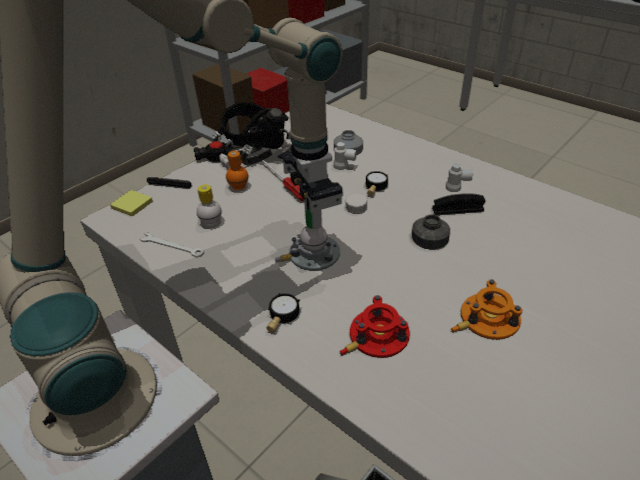

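It held steady for a second. Everything else stands where it was: yellow flask (208,210), orange flask (236,175), tin (357,204), gauges and filters. Handing in.

```bash
python3 -c "
from bench import ctrl
print(ctrl.sign_off())"
```

```text
the job is handed in; nothing more can be done
None
```

I gripped the green-knob flask by its knob, set it upright in the grey cradle's sprung ring and pressed it to the stop. I handed the job in at about 11.5 s, still holding it down with a 60 N grip.

- **At the stop:** the fingertips stopped at z ≈ 0.089 m, against about 0.090 m expected. Further commanded travel only raised the force, 12→19→26 N. The camera shows the ring down, with the posts standing proud of its lugs.
- **Holding steady:** over a further 1 s the force stayed at about 25.5 N and the knob opening at about 31 mm.
- **Other things on the table:** in the last scene picture, the yellow flask and the other things I could see looked unmoved. The arm hid part of the view, including one of the filters at the back.
- **Small disagreements:**
  - A side load of about 3.4 N remained at the stop; a 0.6 mm correction did not change it.
  - The fingertips ended about 1.5 mm in +x and 1 mm in −y of the ring centre I had measured, which is within calibration and my own side-load corrections.

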